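# Take the stop block out of a T-slot board jig

## Task

The board jig has to be cleared for a longer board: slide its stop block along the T-slot into the open pocket at the slot's end and lift it straight out there. Set the block down upright, standing on its foot, in the grey tray, without dropping it in, and leave the flux bottle, the heat sink and the solder spool where they are.

Things in the scene. Friction and masses are not known exactly. Their poses are not given: they have to be found in the camera images.
- jig: Aluminium board jig, fixed, 200 (x) x 100 (y) mm; origin at the centre of its underside, metal top at z = 28 mm. A T-slot runs along x on its centre line: channel 36 mm wide, floor at z = 10, roofed from z = 21 to 28 mm by two lips (gap 18) from x = -100 to +28. Black ledges (y = 36 to 50 either side, up to z = 57) from x = -100 to +18 leave no finger room beside the block
- stop_block: Dark steel stop block, about 0.35 kg, alike from both ends. Origin: centre of the foot's underside; x along the slot (as the jig's), z up. Foot 50 (x) x 32 (y) x 8 mm under the lips; neck 44 x 14 mm; head 44 (x) x 50 (y) mm, z = 20 to 52 mm, 2 mm clear of the jig's top. Loose, 2 mm play each side: a few newtons low on the head slide it; pushed high up it may tip and bind
- pocket (a point): Stop block's origin when its foot meets the slot's end wall (x = 69, z = 10 mm of the jig, same axes). The pocket round it, x = 28 to 94 mm, 36 mm wide, has no lips; the end wall is as high as the metal top (z = 28), which is flat and clear beside the pocket. The block lifts out only with its whole foot past the lips: jig x = 53 to 69 mm
- tray_in (a point): Centre of the inner floor of the open grey plastic tray, which is fixed to the table; tray 120 (x) x 110 (y) x 20 mm outside, walls 4 mm; this point lies about 4 mm above the table; axes along the tray's sides, z up
- flux_bottle: slim clear bottle with a red needle cap, 42 mm across, 125 mm tall; bystander. Origin at the centre of its underside
- heat_sink: finned grey metal heat sink, 32 x 32 x 18 mm; bystander. Origin at the centre of its underside
- solder_spool: spool with two flanges, 60 mm across, 31 mm high, standing on a flange; bystander. Origin at the centre of its underside

How it is judged:
On the way, in this order (a step that is already met when the one before it is completed fails the run):
1. the stop block lies wholly in the pocket, its foot on the channel floor (origin beyond x = 53 mm of the jig) (x of stop_block in the frame of jig between 0.053 and 0.074 m and z of stop_block in the frame of jig below 0.015 m), for 0.2 s.
2. the gripper has lifted the block clear of the jig's top (z of stop_block in the frame of jig above 0.03 m and contact force between the fingers and stop_block above 0.5 N), for 0.1 s.
3. the block is lowered into the tray in the gripper: its foot within 8 mm of the floor before it is let go (x of stop_block in the frame of tray_in between -0.045 and 0.045 m and y of stop_block in the frame of tray_in between -0.04 and 0.04 m and z of stop_block in the frame of tray_in between -0.004 and 0.008 m and angle between stop_block's own z axis and vertical below 0.1 rad and contact force between the fingers and stop_block above 0.5 N), for 0.05 s.
At the end, for the whole second after the job is handed in: The stop block stands upright (within 0.1 rad) and at rest on the tray's floor, inside the tray, its foot within 4 mm of the floor's height (x of stop_block in the frame of tray_in between -0.045 and 0.045 m and y of stop_block in the frame of tray_in between -0.04 and 0.04 m and z of stop_block in the frame of tray_in between -0.004 and 0.004 m and angle between stop_block's own z axis and vertical below 0.1 rad and linear speed of stop_block below 0.02 m/s); the robot touches nothing.
It fails at once if flux bottle moved more than 25 mm (distance of flux_bottle from where it was at the start of the episode above 0.025 m).
It fails at once if heat sink moved more than 25 mm (distance of heat_sink from where it was at the start of the episode above 0.025 m).
It fails at once if solder spool moved more than 25 mm (distance of solder_spool from where it was at the start of the episode above 0.025 m).
It fails at once if flux bottle knocked over (angle between flux_bottle's own z axis and vertical above 0.5 rad).
It also fails if it takes over 46 s, if anything falls off the work surface, if the arm or the gripper's body presses on something with over 40 N, if the wrist force passes 120 N, or if a joint passes its speed limit or range.

## Robot

A 6-joint arm with a two-finger parallel gripper is mounted at the origin on a cart in front of the work surface, level with it; the furniture and walls round the work are solid. World frame = base frame: x ahead of the robot, y to its left, z up, the work surface at z = 0. Lengths are in m, angles in rad, forces in N, time in s.
With the tool pointing down it reaches from about 0.35 to 0.775 m from the base axis. Payload 7.3 kg.
Tool frame: the origin (TCP) lies at the centre of the arm's flange, where the gripper is bolted on; the fingertips stand 178 mm ahead of it and the grasp point (between the pads) lies 159 mm ahead of it; z points along the fingers, y is the line along which they close (so a half turn about z gives the same grasp; the last joint's range is limited). The gripper opens to 92 mm and grips with 3 to 60 N. Pads are 19 mm wide; open, the fingers measure 130 mm over their backs; the gripper's body (75 mm by 190 mm) begins 47 mm behind the grasp point.
Start: joints at [-0.905, 0.342, 1.524, -0, 1.275, -0.146], TCP at [0.381, -0.361, 0.405] pointing down, gripper open.
Joint ranges: [-2.53, 2.53], [-0.77, 2.02], [0.04, 2.7], [-1, 4.14], [0.28, 2.66], [-3.11, 3.11]. Speed limits (rad/s): [2.57, 2.57, 3.14, 3.14, 3.14, 3.14].

## Interface

Orientations are given as [roll, pitch, yaw] about the fixed x, y, z axes, in that order (R = Rz(yaw) Ry(pitch) Rx(roll)).
In Python, from cell import robot gives the robot as it stands.
- The arm moves only by the shell command python3 -m pendant 'ROWS' [OPENING] [FORCE]. ROWS is a JSON list of rows, 1 to 8 of them, each an object with the fields dx, dy, dz (the shift in shares of 0.3 m (1.0 is 0.3 m)), drx, dry, drz (a rotation vector in fractions of the full range, 1 being 180 degrees); a field left out counts as zero; each row shifts and turns the commanded pose from where the row before left it, along the tool's axes as they then stand; what a row does not reach is not made up. A row lasts 1/12 s, in which the tool goes at most 0.0417 m and 0.125 rad, less where a joint would pass 70% of its speed; a pose out of reach is approached as far as the arm can. OPENING is the finger opening in m, set as the command begins (- or left out keeps the last). The fingers move at their own pace and stop on an object; FORCE is the grip in N (left out, the last holds). Time passes only in rows, so rows that do not move let the fingers close. It prints the time, the measured TCP pose, the force, the opening and the grip force at its end. Input that does not fit is refused with a message, and nothing moves.
- robot.observe(): the state, without advancing time (a new reading comes with each control period).
- robot.read_camera(name): name is "scene" or "side" or "wrist"; returns a dict with "image" (480x640x3 uint8, red, green, blue), "fx", "fy", "cx", "cy" (pixels), "k1" (the pictures are not rectified: a ray, as slopes to the right and down, at radius r is drawn at 1 + k1 r^2 times it, then the intrinsics apply), "pose" (4x4, takes a point from camera to world coordinates). Camera axes: x right, y down, z forward; pixel columns grow to the right and rows downward; lengths in m; the calibration is good to about 2 mm. A picture is of the moment at which its call begins. There is no depth.
- robot.hand_in(): hands the job in; it is judged then, once.
The state is a dict: "time": time; "qpos": joint angles; "qvel": joint speeds; "joint_efforts": joint torques, N m; "tool_pos": TCP position; "tool_rot": TCP orientation; "contact_force": force on the tool from outside, world axes, zero at the start; "torque": the same for the moment, N m; "opening": finger opening in m; "grip_force": force on a finger pad.
Only numpy, scipy, OpenCV 4.12 (cv2) and the standard library are available. Lean on these libraries where they do the work, as an engineer would, in place of code of your own. Each camera call takes 0.05 s, during which the arm holds its last target. There are 200 camera calls.

## Working session

There is one attempt and no reset: what is moved stays moved. The work goes in short steps, Python scripts to look and compute and a shell command to move; the robot and the scene stay as the last step left them, time stands still between calls to the robot, and variables do not carry over. Pictures are saved under pics/ and viewed, at most 10 in all, crops included, and the job is handed in when it is done.

```bash
mkdir -p pics; ls
python3 - <<'E'
from cell import robot
import cv2, numpy as np
o=robot.observe(); print(o)
for n in ["scene","side"]:
    c=robot.read_camera(n); cv2.imwrite(f"pics/{n}0.png",c["image"][:,:,::-1]); print(n,c["fx"],c["fy"],c["cx"],c["cy"],c["k1"],np.round(c["pose"],4).tolist())
c=robot.read_camera("wrist");cv2.imwrite("pics/wrist0.png",c["image"][:,:,::-1]);print(c["fx"],c["k1"],np.round(c["pose"],4).tolist())
E
```

```text
pics
{'time': 0.0, 'qpos': array([-9.04984254e-01,  3.42731431e-01,  1.52499886e+00,  1.44835989e-05,
        1.27539139e+00, -1.45988193e-01]), 'qvel': array([ 0.0011867 ,  0.001111  , -0.00022127,  0.00114277,  0.00063686,
       -0.00138935]), 'joint_efforts': array([-7.93790514e-04, -4.31248569e+01, -2.44215274e+01,  7.17654428e-02,
        5.60402486e-02, -1.17880404e-04]), 'tool_pos': array([ 0.38084334, -0.36117837,  0.40404657]), 'tool_rot': array([-3.14008191e+00, -2.36130352e-04,  8.11795860e-01]), 'contact_force': array([-0.51815455,  0.15967101,  0.03750184]), 'torque': array([ 0.07474255, -0.01275227,  0.03008815]), 'grip_force': 0.0, 'opening': 0.09166542162555776}
scene 553.4849535595632 553.4849535595632 321.5191992167917 233.39201776864834 -0.13949288324127906 [[0.221, -0.6548, 0.7228, -0.0672], [-0.9752, -0.1577, 0.1552, -0.343], [0.0124, -0.7392, -0.6734, 0.6075], [0.0, 0.0, 0.0, 1.0]]
side 564.7887689887352 564.7887689887352 323.00389233972345 240.2364732744406 -0.073528253940369 [[0.8999, -0.2396, 0.3645, 0.2498], [-0.4359, -0.4625, 0.7721, -0.8467], [-0.0165, -0.8536, -0.5206, 0.4903], [0.0, 0.0, 0.0, 1.0]]
340.86161144168767 -0.043452584948658474 [[0.7254, -0.6581, -0.2018, 0.4353], [-0.6884, -0.6941, -0.2107, -0.304], [-0.0014, 0.2918, -0.9565, 0.3848], [0.0, 0.0, 0.0, 1.0]]
```

View pics/scene0.png

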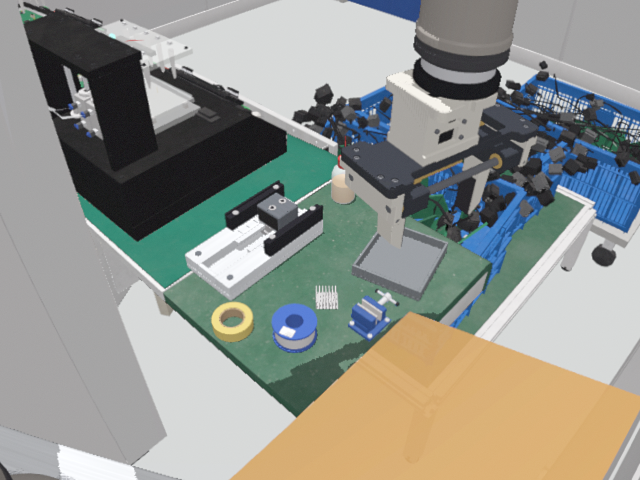

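View pics/side0.png

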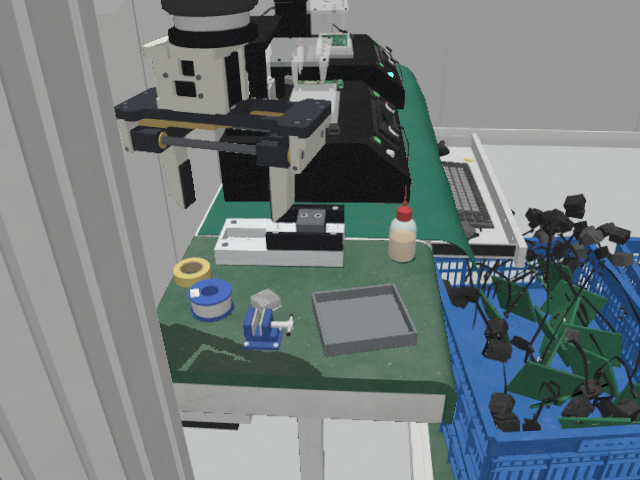

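The scene view shows the jig at about (255,238), with the open pocket at its lower-left end. The block is at (278,210), the tray at (400,262), the bottle at (343,183), the heat sink at (327,297) and the spool at (295,327). In the side view the jig is at (280,240) with the pocket to the left, the block at (311,222), and the tray at (362,318).

Run:
```python
import cv2
a=cv2.imread("pics/scene0.png")[165:315,175:375]; cv2.imwrite("pics/sc1.png",cv2.resize(a,None,fx=4,fy=4,interpolation=cv2.INTER_CUBIC))
a=cv2.imread("pics/side0.png")[195:355,210:420]; cv2.imwrite("pics/sd1.png",cv2.resize(a,None,fx=3.75,fy=3.75,interpolation=cv2.INTER_CUBIC))
```

```text
(no output)
```

View pics/sc1.png

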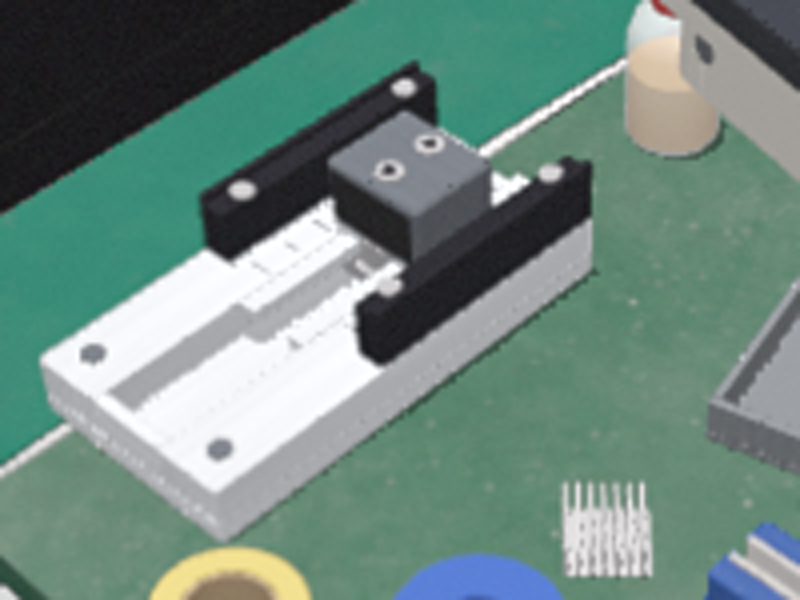

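View pics/sd1.png

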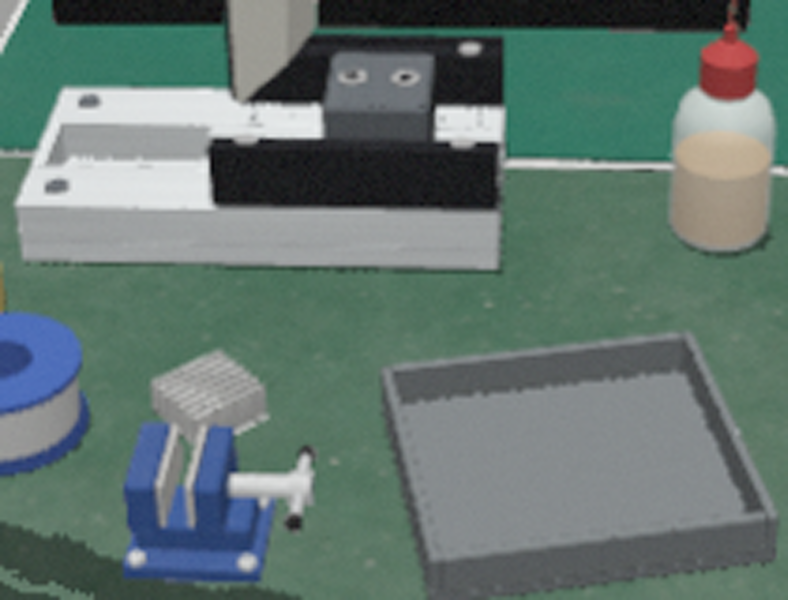

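View pics/wrist0.png

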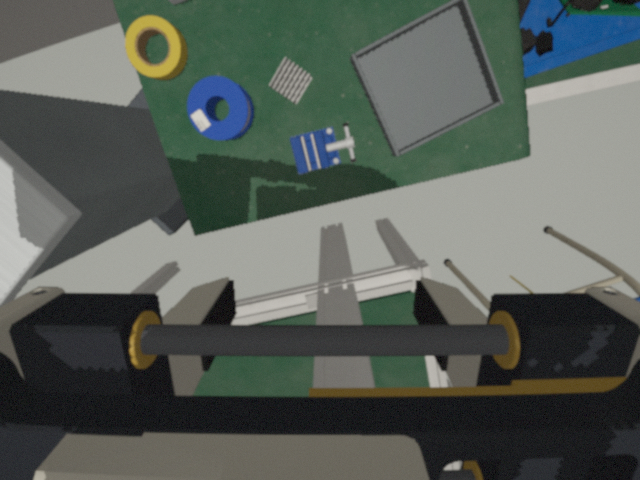

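The crops show the jig end's top corners and screws, the head's top corners and two screws, and the tray rim. They are sharp enough in both views to triangulate. The wrist view shows the tray at (425,75), the heat sink at (290,80) and the spool at (220,107).

```bash
cat > h.py <<'E'
import numpy as np, cv2
def ray(c,u,v):
    K=np.array([[c["fx"],0,c["cx"]],[0,c["fy"],c["cy"]],[0,0,1.]])
    p=cv2.undistortPoints(np.array([[[u,v]]],float),K,np.array([c["k1"],0,0,0,0.]) )[0,0]
    # k1 convention same as OpenCV: distorted = x(1+k1 r^2)
    T=np.array(c["pose"]); d=T[:3,:3]@[p[0],p[1],1]; return T[:3,3],d/np.linalg.norm(d)
def onplane(c,uv,z):
    o,d=ray(c,*uv); return o+d*(z-o[2])/d[2]
def tri(c1,uv1,c2,uv2):
    o1,d1=ray(c1,*uv1);o2,d2=ray(c2,*uv2)
    s=np.linalg.lstsq(np.stack([d1,-d2],1),o2-o1,rcond=None)[0]
    a,b=o1+s[0]*d1,o2+s[1]*d2; return (a+b)/2,np.linalg.norm(a-b)
E
python3 - <<'E'
from cell import robot; from h import *
np.set_printoptions(precision=4,suppress=True)
S=robot.read_camera("scene");D=robot.read_camera("side");W=robot.read_camera("wrist")
s=lambda u,v:((u+.5)/4-.5+175,(v+.5)/4-.5+165)
d=lambda u,v:((u+.5)/3.75-.5+210,(v+.5)/3.75-.5+195)
P=dict(screwA=((93,353),(90,101)),screwB=((220,449),(57,187)),P1=((42,360),(62,89)),P2=((222,492),(20,207)),P2bot=((222,541),(22,262)),farbot=((592,272),(498,268)),
 hs1=((389,170),(352,76)),hs2=((430,143),(405,77)),hpf=((329,163),(332,53)),htr=((405,112),(435,55)),hbr=((491,172),(433,108)),hbl=((411,218),(326,106)),trL=((709,405),(385,370)),
 ledge=((550,174),(462,142)),ledge2=((389,286),(245,138)))
R={}
for k,(a,b) in P.items():
    p,e=tri(S,s(*a),D,d(*b)); R[k]=p; print(k,p,"gap %.4f"%e)
print("head centre",np.mean([R[k] for k in("hpf","htr","hbr","hbl")],0),np.mean([R[k] for k in("hs1","hs2")],0))
for k in [("screwA","screwB"),("P1","P2"),("P2bot","farbot"),("hs2","hs1"),("ledge","ledge2")]:
    v=R[k[1]]-R[k[0]];print(k,np.linalg.norm(v),np.degrees(np.arctan2(v[1],v[0])))
for n,q in dict(TL=(385,370),TR=(688,335),BR=(776,518),BL=(430,562)).items(): print("tray side",n,onplane(D,d(*q),.02))
for q in [(352,57),(463,0),(500,100),(397,154)]: print("tray wrist",onplane(W,q,.02))
print("sink",onplane(S,s(607,530),.01),onplane(D,d(209,385),.018),"bottle",onplane(D,d(720,240),0),onplane(S,s(672,145),0),"spool",onplane(D,d(10,345),.031))
print("tri TR wr",tri(W,(500,100),D,d(776,518)),tri(W,(397,154),D,d(430,562)))
E
```

```text
screwA [ 0.4666 -0.0397  0.0295] gap 0.0013
screwB [ 0.4317 -0.1027  0.0292] gap 0.0015
P1 [ 0.4591 -0.0221  0.0289] gap 0.0014
P2 [ 0.4133 -0.1099  0.0284] gap 0.0009
P2bot [ 0.4122 -0.1074  0.0012] gap 0.0030
farbot [ 0.5852 -0.2047  0.0016] gap 0.0001
hs1 [ 0.5552 -0.1307  0.0642] gap 0.0017
hs2 [ 0.5747 -0.1416  0.0642] gap 0.0019
hpf [ 0.5566 -0.106   0.0625] gap 0.0007
htr [ 0.5965 -0.1249  0.0606] gap 0.0007
hbr [ 0.5742 -0.166   0.0586] gap 0.0042
hbl [ 0.5364 -0.1447  0.0603] gap 0.0011
trL [ 0.5055 -0.267   0.0182] gap 0.0006
ledge [ 0.5772 -0.189   0.0563] gap 0.0010
ledge2 [ 0.5001 -0.1468  0.057 ] gap 0.0009
head centre [ 0.5659 -0.1354  0.0605] [ 0.565  -0.1362  0.0642]
('screwA', 'screwB') 0.07204505942814185 -119.05844238077619
('P1', 'P2') 0.09898226142592731 -117.57107378115195
('P2bot', 'farbot') 0.19853162633264534 -29.32908619503459
('hs2', 'hs1') 0.022267843617428697 150.86141948392952
('ledge', 'ledge2') 0.08791190464108178 151.2873923418267
tray side TL [ 0.5042 -0.2696  0.02  ]
tray side TR [ 0.6154 -0.3019  0.02  ]
tray side BR [ 0.5862 -0.4049  0.02  ]
tray side BL [ 0.4731 -0.3716  0.02  ]
tray wrist [ 0.5054 -0.2691  0.02  ]
tray wrist [ 0.6162 -0.3038  0.02  ]
tray wrist [ 0.5888 -0.4007  0.02  ]
tray wrist [ 0.4773 -0.3699  0.02  ]
sink [ 0.4441 -0.2418  0.01  ] [ 0.4435 -0.246   0.018 ] bottle [ 0.679  -0.2268  0.    ] [ 0.6756 -0.2201  0.    ] spool [ 0.3809 -0.2061  0.031 ]
tri TR wr (array([ 0.5896, -0.4014,  0.0165]), np.float64(0.0014102630174581108)) (array([ 0.4759, -0.3698,  0.0179]), np.float64(0.0035154535462256545))
```

The measurements agree with the text: jig top 0.029, length 0.1985, width 0.099, head top 0.0605 to 0.064 (expected 0.062), tray rim 0.018. The jig's +x runs at 151° and the block sits at jig x ≈ -47 mm. I'll straddle the block along the slot with the fingers fore and aft, so tool yaw is 61°.

Units first: shifts go in shares of 0.3 m and turns go in shares of 180 degrees. So 0.036 m / 0.3 = 0.12, 0.01 m / 0.3 = 0.0333.

```bash
python3 -m pendant '[{"dx":0.12, "dy":-0.0087, "dz":0.0333}, {"dx":0.12, "dy":-0.0087, "dz":0.0333}, {"dx":0.12, "dy":-0.0087, "dz":0.0333}, {"dx":0.12, "dy":-0.0087, "dz":0.0333}, {"dx":0.12, "dy":-0.0087, "dz":0.0333}, {"dx":0.12, "dy":-0.0087, "dz":0.0333}, {"dx":0.12, "dy":-0.0087, "dz":0.0333}, {"dx":0.12, "dy":-0.0087, "dz":0.0333}]' 0.092 20
python3 -m pendant '[{"drz":-0.0269}, {"drz":-0.0269}, {"drz":-0.0269}, {}, {}]'
cat > rel.py <<'E'
# tool-axis offsets from the measured pose to a world target: x y yaw_deg
import sys,numpy as np
from cell import robot
o=robot.observe();p=o["tool_pos"];y=o["tool_rot"][2]
t=np.array([float(a) for a in sys.argv[1:3]])-p[:2]
print("t",round(o["time"],2),"pos",p.round(4),"rpy",o["tool_rot"].round(4),"dx %.4f dy %.4f rz %.4f"%(t@[np.cos(y),np.sin(y)],t@[np.sin(y),-np.cos(y)],-(np.radians(float(sys.argv[3]))-y)))
E
python3 rel.py 0.5655 -0.136 61
python3 - <<'E'
from cell import robot; import cv2
from h import *
c=robot.read_camera("wrist");cv2.imwrite("pics/w1.png",c["image"][:,:,::-1]);np.save("w1.npy",c,allow_pickle=True)
E
```

```text
time: 0.97
tool_pos: [0.5649, -0.1365, 0.3242]
tool_rot: [3.141, 0.0, 0.812]
contact_force: [0.1, -1.6, -0.2]
opening: 0.0918
grip_force: 0.0
time: 1.38
tool_pos: [0.564, -0.138, 0.3246]
tool_rot: [-3.142, 0.0, 1.063]
contact_force: [-0.0, -0.8, 0.5]
opening: 0.0915
grip_force: 0.0
t 1.38 pos [ 0.564  -0.138   0.3246] rpy [-3.1415  0.      1.0625] dx 0.0025 dy 0.0003 rz -0.0021
```

View pics/w1.png

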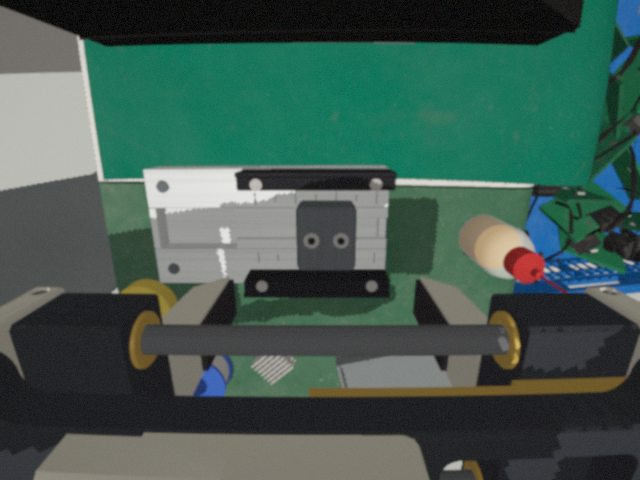

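The wrist view is aligned with the jig. The head is at about (326,236) with screws at (311,241) and (341,241), and the jig screws are at (162,187) and (174,268). The bottle, at (500,245), is well clear of the fingers.

Run:
```python
from h import *
np.set_printoptions(precision=4,suppress=True)
W=np.load("w1.npy",allow_pickle=True).item()
g=cv2.cvtColor(W["image"],cv2.COLOR_RGB2GRAY)
def blob(u,v,r=9,dark=True):
    a=g[v-r:v+r+1,u-r:u+r+1].astype(float); m=np.median(a); w=np.clip((m-a if dark else a-m)-25,0,None); Y,X=np.mgrid[-r:r+1,-r:r+1]; return u+(w*X).sum()/w.sum(),v+(w*Y).sum()/w.sum()
pts={}
for n,u,v,z,d in [("hs1",311,241,.062,0),("hs2",341,241,.062,0),("jA",162,187,.028,1),("jB",174,268,.028,1),("l1",256,185,.057,0),("l2",376,184,.057,0),("l3",262,286,.057,0),("l4",371,286,.057,0)]:
    q=blob(u,v,7,d); pts[n]=onplane(W,q,z); print(n,np.round(q,1),pts[n])
for a,b in [("hs2","hs1"),("l2","l1"),("l4","l3"),("jA","jB")]:
    v=pts[b]-pts[a]; print(a,b,np.linalg.norm(v),np.degrees(np.arctan2(v[1],v[0])))
print("head",(pts["hs1"]+pts["hs2"])/2)
print("corners",np.array([onplane(W,q,.062) for q in [(297,201),(355,201),(297,270),(355,270)]]))
```

```text
hs1 [nan nan] [nan nan nan]
hs2 [nan nan] [nan nan nan]
jA [162.2 186. ] [ 0.4671 -0.0388  0.028 ]
jB [173.5 268.2] [ 0.4319 -0.1021  0.028 ]
l1 [256.2 191.7] [ 0.5396 -0.0796  0.057 ]
l2 [376.7 181.5] [ 0.62  -0.116  0.057]
l3 [261.4 285.8] [ 0.5027 -0.1453  0.057 ]
l4 [371.2 285.7] [ 0.5792 -0.1878  0.057 ]
hs2 hs1 nan nan
l2 l1 0.08822921256787161 155.6675582630979
l4 l3 0.08750189974078976 150.95253203117275
jA jB 0.07240434010606044 -119.05208784298271
head [nan nan nan]
corners [[ 0.563  -0.0995  0.062 ]
 [ 0.5996 -0.1199  0.062 ]
 [ 0.5358 -0.1458  0.062 ]
 [ 0.5748 -0.1675  0.062 ]]<stdin>:6: RuntimeWarning: invalid value encountered in scalar divide
```

In the tool's units: 0.03 m / 0.3 = 0.1, 0.0032 m / 0.3 = 0.0107.

```bash
python3 -m pendant '[{"dx":0.0107, "dy":0.0017, "dz":0.0667}, {"dz":0.1}, {"dz":0.1}, {"dz":0.0733}, {"dz":0.0333}, {}]'
python3 rel.py 0.566 -0.1355 61
```

```text
time: 1.93
tool_pos: [0.5653, -0.1355, 0.2105]
tool_rot: [-3.137, 0.001, 1.063]
contact_force: [-1.1, -0.4, 1.1]
opening: 0.092
grip_force: 0.0
t 1.93 pos [ 0.5653 -0.1355  0.2105] rpy [-3.1372e+00  7.0000e-04  1.0632e+00] dx 0.0003 dy 0.0006 rz -0.0014
```

In the tool's units: -0.01 m / 0.3 = -0.0333.

```bash
python3 -m pendant '[{}, {}, {}, {}, {}, {}]' 0.048 10
python3 -m pendant '[{"dy":-0.0333}, {"dy":-0.0333}, {"dy":-0.0333}]'
python3 - <<'E'
from cell import robot; import cv2
a=robot.read_camera("scene")["image"][130:330,150:420,::-1];b=robot.read_camera("side")["image"][130:330,150:420,::-1]
cv2.imwrite("pics/p2.png",cv2.resize(cv2.vconcat([a,b]),None,fx=1.5,fy=1.5))
E
```

```text
time: 2.43
tool_pos: [0.5661, -0.1355, 0.2134]
tool_rot: [3.14, -0.0, 1.065]
contact_force: [-0.1, -0.4, -0.0]
opening: 0.0563
grip_force: 0.0
time: 2.68
tool_pos: [0.5403, -0.1212, 0.2135]
tool_rot: [3.138, -0.0, 1.065]
contact_force: [2.3, -1.5, 0.0]
opening: 0.0481
grip_force: 1.4
```

View pics/p2.png

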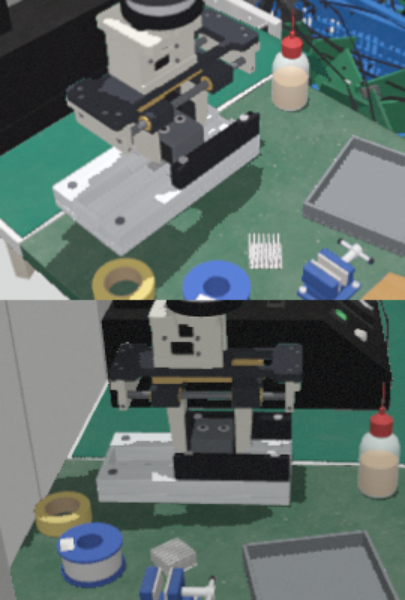

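The views show the fingers straddling the head fore and aft (the block is at about (185,130) in the top crop), and the block is sliding at about 2.7 N. I'll slide it on towards jig x ≈ 62 mm.

In the tool's units: -0.01 m / 0.3 = -0.0333.

```bash
python3 -m pendant '[{"dy":-0.0333}, {"dy":-0.0333}, {"dy":-0.0333}, {"dy":-0.0333}]'
python3 -m pendant '[{"dy":-0.0333}, {"dy":-0.0333}, {"dy":-0.0333}, {"dy":-0.0333}, {}, {}]'
python3 - <<'E'
from cell import robot; import numpy as np,cv2
o=robot.observe(); v=o["tool_pos"][:2]-[.5237,-.1145]; print("TCP in jig",v@[-.8746,.4848],v@[-.4848,-.8746])
a=robot.read_camera("scene")["image"][150:320,160:350,::-1];b=robot.read_camera("side")["image"][180:350,170:360,::-1]
cv2.imwrite("pics/p3.png",cv2.resize(cv2.hconcat([a,b]),None,fx=2.1,fy=2.1,interpolation=cv2.INTER_CUBIC))
E
```

```text
time: 3.12
tool_pos: [0.5056, -0.102, 0.2133]
tool_rot: [3.138, -0.0, 1.065]
contact_force: [2.9, -2.4, 0.6]
opening: 0.0478
grip_force: 1.4
time: 3.62
tool_pos: [0.4701, -0.0823, 0.2129]
tool_rot: [3.142, 0.0, 1.065]
contact_force: [-0.3, 0.4, 0.5]
opening: 0.0478
grip_force: 0.0
TCP in jig 0.0625099425055769 -0.0021818972410400407
```

View pics/p3.png

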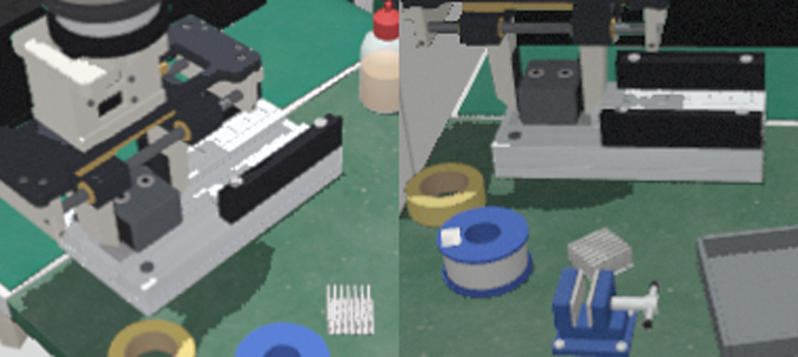

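The block stands in the pocket region. The head screws are at crop (125,200)/(146,180) in the scene half and (537,74)/(567,73) in the side half. Next I'll check that position by triangulation.

Run:
```python
from cell import robot; from h import *
S=robot.read_camera("scene");D=robot.read_camera("side")
f=lambda u,v,x,y:(u/2.1+x,v/2.1+y)
a,e=tri(S,f(125,200,160,150),D,f(537-399,74,170,180));b,g=tri(S,f(146,180,160,150),D,f(567-399,73,170,180))
m=(a+b)/2;v=m[:2]-[.5237,-.1145];print(a,b,e,g,"jig x,y",v@[-.8746,.4848],v@[-.4848,-.8746],"z",m[2])
```

```text
[ 0.4595362  -0.08081797  0.06244307] [ 0.4811414  -0.08829279  0.06221125] 0.0006898866422835743 0.0008693903810484819 jig x,y 0.0611868585955035 -0.00032005364001582576 z 0.06232715965260928
```

The block is at jig x = 61 mm with its top at 62.3 mm, so the foot is on the floor inside the 53–69 mm window. Now I'll grip and lift.

In the tool's units: -0.02 m / 0.3 = -0.0667, -0.015 m / 0.3 = -0.05.

```bash
python3 -m pendant '[{}, {}, {}, {}, {}]' 0.038 30
python3 -m pendant '[{"dz":-0.0167}, {"dz":-0.0333}, {"dz":-0.0333}, {"dz":-0.0333}, {"dz":-0.0333}, {"dz":-0.05}, {"dz":-0.0667}, {}]'
python3 rel.py 0.5455 -0.336 61
```

```text
time: 4.23
tool_pos: [0.4699, -0.0823, 0.2127]
tool_rot: [3.141, 0.0, 1.065]
contact_force: [1.9, -0.5, -2.6]
opening: 0.0442
grip_force: 30.0
time: 4.9
tool_pos: [0.4703, -0.0822, 0.2955]
tool_rot: [3.137, -0.001, 1.065]
contact_force: [1.4, 0.1, -2.9]
opening: 0.0439
grip_force: 30.0
t 4.9 pos [ 0.4703 -0.0822  0.2955] rpy [ 3.1370e+00 -8.0000e-04  1.0651e+00] dx -0.1856 dy 0.1887 rz 0.0005
```

In the tool's units: 0.0253 m / 0.3 = 0.0843, 0.0236 m / 0.3 = 0.0787.

```bash
python3 -m pendant '[{"dx":-0.0433, "dy":0.0453}, {"dx":-0.0767, "dy":0.0787}, {"dx":-0.0833, "dy":0.0843}, {"dx":-0.0833, "dy":0.0843}, {"dx":-0.0833, "dy":0.0843}, {"dx":-0.0833, "dy":0.0843}, {"dx":-0.0833, "dy":0.0843}, {"dx":-0.05, "dy":0.05}]'
python3 -m pendant '[{"dx":-0.032, "dy":0.0333}, {}, {}]'
python3 rel.py 0.5455 -0.336 61
python3 - <<'E'
from cell import robot; import cv2
a=robot.read_camera("scene")["image"][150:330,280:480,::-1];b=robot.read_camera("side")["image"][190:370,250:450,::-1]
cv2.imwrite("pics/p4.png",cv2.resize(cv2.hconcat([a,b]),None,fx=2,fy=2,interpolation=cv2.INTER_CUBIC))
E
```

```text
time: 5.57
tool_pos: [0.5408, -0.3259, 0.2911]
tool_rot: [-3.141, 0.001, 1.063]
contact_force: [-0.0, 0.8, -4.5]
opening: 0.044
grip_force: 30.0
time: 5.82
tool_pos: [0.5444, -0.3361, 0.2908]
tool_rot: [-3.138, -0.001, 1.064]
contact_force: [-0.6, 0.7, -4.4]
opening: 0.0437
grip_force: 30.0
t 5.82 pos [ 0.5444 -0.3361  0.2908] rpy [-3.1385e+00 -8.0000e-04  1.0639e+00] dx 0.0006 dy 0.0009 rz -0.0007
```

View pics/p4.png

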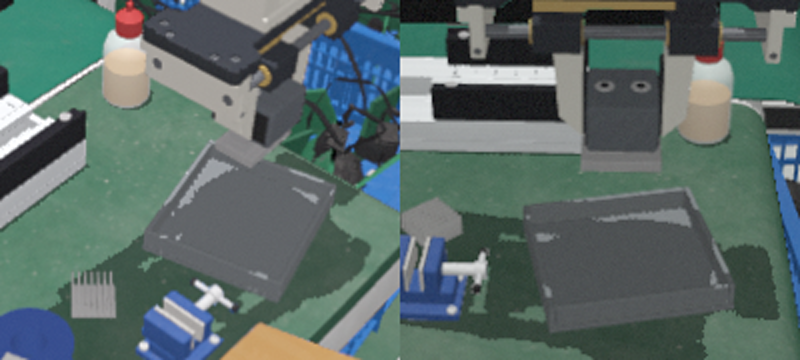

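The block hangs upright above the tray (head at (275,115) and (622,105) in the crop), with the tray underneath clear. Lowering next: floor contact is expected at TCP z ≈ 0.207.

In the tool's units: 0.02 m / 0.3 = 0.0667, 0.01 m / 0.3 = 0.0333.

```bash
python3 -m pendant '[{"dx":0.002, "dy":0.003, "dz":0.0333}, {"dz":0.0667}, {"dz":0.0667}, {"dz":0.05}, {"dz":0.03}, {"dz":0.0133}, {}, {}]'
python3 -m pendant '[{"dz":0.0067}, {}, {}]'
```

```text
time: 6.58
tool_pos: [0.5463, -0.3358, 0.2153]
tool_rot: [3.141, 0.0, 1.065]
contact_force: [0.2, -0.2, -4.2]
opening: 0.0437
grip_force: 30.0
time: 6.83
tool_pos: [0.5461, -0.336, 0.2134]
tool_rot: [3.14, 0.0, 1.065]
contact_force: [0.6, -0.1, -4.2]
opening: 0.0436
grip_force: 30.0
```

In the tool's units: 0.002 m / 0.3 = 0.0067.

```bash
python3 -m pendant '[{"dz":0.0067}, {"dz":0.0067}, {}, {}]'
python3 -m pendant '[{"dz":0.0033}, {}, {}]'
python3 -m pendant '[{"dz":0.0033}, {}, {}]'
```

```text
time: 7.17
tool_pos: [0.5459, -0.3359, 0.2085]
tool_rot: [-3.141, -0.0, 1.065]
contact_force: [-0.3, 0.5, -4.4]
opening: 0.044
grip_force: 30.0
time: 7.42
tool_pos: [0.546, -0.3359, 0.2077]
tool_rot: [3.142, 0.0, 1.065]
contact_force: [0.1, 0.0, -4.6]
opening: 0.0439
grip_force: 30.0
time: 7.67
tool_pos: [0.546, -0.3359, 0.2067]
tool_rot: [3.142, 0.0, 1.065]
contact_force: [0.1, 0.5, -4.4]
opening: 0.0439
grip_force: 30.0
```

In the tool's units: 0.001 m / 0.3 = 0.0033.

```bash
for i in 1 2; do python3 -m pendant '[{"dz":0.0033}, {}, {}]' | grep -E 'pos|force'; done
```

```text
tool_pos: [0.546, -0.3358, 0.2067]
contact_force: [-2.9, 0.3, 5.2]
grip_force: 30.0
tool_pos: [0.546, -0.3358, 0.2066]
contact_force: [-4.7, 3.9, 11.8]
grip_force: 30.0
```

It touched the floor exactly at the predicted height. Release and retreat.

In the tool's units: -0.0015 m / 0.3 = -0.005.

```bash
python3 -m pendant '[{"dz":-0.005}, {}, {}, {}, {}]' 0.065
python3 -m pendant '[{"dz":-0.0333}, {"dz":-0.0667}, {"dz":-0.1}, {"dz":-0.1}, {"dz":-0.1}, {"dz":-0.0667}, {}, {}]'
python3 - <<'E'
from cell import robot; import cv2
a=robot.read_camera("scene")["image"][150:330,280:480,::-1];b=robot.read_camera("side")["image"][190:370,250:450,::-1]
cv2.imwrite("pics/p5.png",cv2.resize(cv2.hconcat([a,b]),None,fx=2,fy=2,interpolation=cv2.INTER_CUBIC))
E
```

```text
time: 8.58
tool_pos: [0.5461, -0.3359, 0.206]
tool_rot: [3.142, 0.0, 1.065]
contact_force: [0.1, -0.5, 0.4]
opening: 0.0647
grip_force: 0.0
time: 9.25
tool_pos: [0.5461, -0.3359, 0.3482]
tool_rot: [3.138, 0.001, 1.065]
contact_force: [0.3, 0.3, 0.2]
opening: 0.0652
grip_force: 0.0
```

View pics/p5.png

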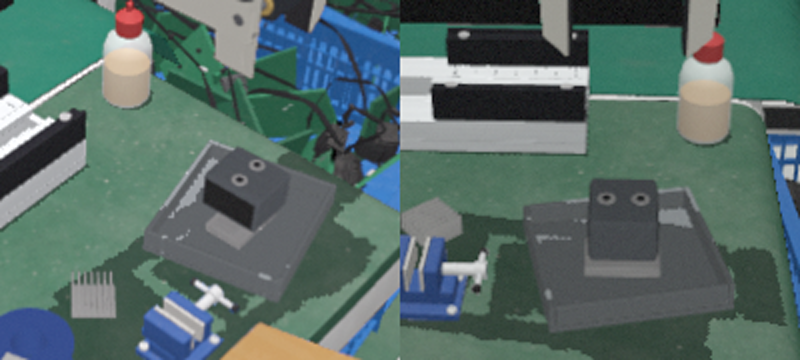

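The block stands upright on its foot in the middle of the tray (crop (245,195) and (622,230)), and the bystanders are undisturbed.

```bash
python3 -c "
from cell import robot; print(robot.hand_in())"
```

```text
the job is handed in; nothing more can be done
None
```

The stop block was slid into the pocket, lifted straight out, lowered onto the tray floor in the gripper and left standing upright in the tray's middle; the flux bottle, heat sink and spool look unmoved in the last views, and the job was handed in at about 9.4 s (no verdict was returned).

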